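# Fit the stirring rotor into the compost mixer's drive

## Robot

A 6-joint arm with a two-finger parallel gripper is mounted at the origin on the work surface. World frame = base frame: x ahead of the robot, y to its left, z up, the work surface at z = 0. Lengths are in mm, angles in rad, forces in N, time in s.
With the tool pointing down it reaches from about 300 to 775 mm from the base axis. Payload 14.6 kg.
Tool frame: the origin (TCP) lies midway between the tips of the shut fingers; the grasp point (between the pads) lies 19 mm behind it; z points along the fingers, y is the line along which they close (so a half turn about z gives the same grasp; the last joint's range is limited). The gripper opens to 94 mm and grips with 3 to 60 N. Pads are 16 mm wide; open, the fingers measure 119 mm over their backs; the gripper's body (75 mm by 177 mm) begins 78 mm behind the grasp point.
Start: joints at [1.242, 0.3, 1.521, -0, 1.321, -0.067], TCP at [142.349, 531.25, 205.446] pointing down, gripper open.
Joint ranges: [-3.03, 3.03], [-0.79, 2.21], [0.23, 2.52], [-1.04, 4.18], [0, 3.07], [-2.55, 2.55]. Speed limits (rad/s): [2.22, 2.22, 2.57, 3.14, 3.14, 3.14].

## Interface

Orientations are given as [roll, pitch, yaw] about the fixed x, y, z axes, in that order (R = Rz(yaw) Ry(pitch) Rx(roll)).
In Python, from cell import manip, camera gives the robot as it stands.
- The arm moves only by the tool move_arm, never from a script. Its arguments are lists of equal length, an entry for each row: "dp": the shift along the world's x, y, z in mm, a list of three; "rotation": the turn, a rotation vector about the world's x, y, z in rad, a list of three; "hand": the opening, from 0 (shut) to 1 (fully open). A call has 1 to 10 rows; each row shifts and turns the commanded pose from where the row before left it; what a row does not reach is not made up. A row lasts 1/8 s, in which the tool goes at most 62.5 mm and 10.7 degrees, less where a joint would pass 70% of its speed; a pose out of reach is approached as far as the arm can. A call with a gripper value outside its range is refused whole. The fingers move at their own pace and stop on an object; "newtons" is the grip in N (left out, the last holds). Time passes only in rows, so rows that do not move let the fingers close. It gives the time, the measured TCP pose, the force, the opening and the grip force at its end, in the units of the state.
- manip.read_state(): the state, without advancing time (a new reading comes with each control period).
- camera(name): name is "side" or "top" or "wrist"; returns a dict with "image" (420x560x3 uint8, red, green, blue), "fx", "fy", "cx", "cy" (pixels), "k1" (the pictures are not rectified: a ray, as slopes to the right and down, at radius r is drawn at 1 + k1 r^2 times it, then the intrinsics apply), "R" (3x3) and "t" (3): a world point X has camera coordinates R X + t; the wrist camera has in their place "mount" (4x4, takes a point from camera to tool coordinates, whose origin is the TCP and whose axes are the flange's). Camera axes: x right, y down, z forward; pixel columns grow to the right and rows downward; lengths in mm; the calibration is good to about 2 mm. A picture is of the moment at which its call begins: read the wrist's pose just before it. There is no depth.
- manip.sign_off(): hands the job in; it is judged then, once.
The state is a dict: "clock": time; "joints": joint angles; "qd": joint speeds; "effort": joint torques, N m; "eef_pos": TCP position; "eef_rot": TCP orientation; "wrist_force": force on the tool from outside, world axes, zero at the start; "moment": the same for the moment, N m; "finger_gap": finger opening in mm; "finger_force": force on a finger pad.
Only numpy, scipy, OpenCV 4.12 (cv2) and the standard library are available. Lean on these libraries where they do the work, as an engineer would, in place of code of your own. Each camera call takes 0.05 s, during which the arm holds its last target. There are 200 camera calls.

## Task

Make the compost mixer ready on the potting bench: first press the drive unit's stop button fully down and let it spring back up, then lift the two-bladed steel rotor by its tab out of its ring stand, turn it until the splines of its stem mesh with the cross-shaped socket of the drive, and slide it fully home, with its shoulder flat on the hub. A spring in the socket pushes it up again, so finish while still gripping the rotor by its tab and pressing it down home; do not let go. Leave the other things on the bench where they are.

Things in the scene. Friction and masses are not known exactly. Their poses are not given: they have to be found in the camera images.
- rotor: loose steel rotor, 0.2 kg, upright. Origin: centre of underside of its round shoulder disc (62 mm wide, 10 thick), z up. Lifting tab above: 36 mm along x, 16 thick along y, up to 62 mm; pinch it across y. Two thin blades reach 62 mm along +x and -x, below 12 mm. Stem below: 40 mm long, four ribs in a cross along +-x, +-y, 40 mm tip to tip, 8 mm thick, lowest 4 mm tapered as lead-in
- tab (a point): point on the rotor's axis in the lifting tab, 42 mm above the rotor's origin; axes as the rotor's
- stand: fixed black plastic ring, 72 mm outside, 50 mm bore, 60 mm high, origin under its centre; the rotor's stem hangs in the bore with the shoulder disc resting on the rim
- drive: the fixed drive unit: a grey painted motor base, 170 mm (x) by 270 mm (y), top 70 mm above the bench, origin under its centre. The round hub with the socket stands on it at x = 0, y = -60 mm, the stop button at x = 0, y = +85 mm
- socket_mouth (a point): centre of the top face of the drive's hub (66 mm wide, 45 tall, top 115 mm above the bench), z up. Its socket is a cross of two slots 11 mm wide, 58 mm long, along this point's x and y: the four-ribbed stem fits four ways. Home: the rotor's shoulder lies flat on this face. Until the ribs face the slots the stem stands on the face, 40 mm too high
- hub (a joint): turn of the hub about the vertical in rad, from the drive unit's own axes (the socket_mouth axes turn with it); stiff gearbox, about 0.3 N m to turn it
- seat (a joint): sprung pin on the socket's axis in its bottom, m: 0 = up. The stem meets it 12 mm before home; it pushes back with 4 N at first, 10 N at home (0.012). It lifts the rotor again if the rotor is not pressed
- stop (a joint): stop button, m: 0 = up, 0.006 = fully down; its spring takes about 5 N at full travel and brings it back
- stop_top (a point): centre of the round steel button's top face (30 mm across), the only button on the drive, 92 mm above the bench; it goes straight down
- pot: white ceramic plant pot, 120 mm across the rim, 110 mm high; bystander, to be left alone. Origin under its centre
- small_pot: small terracotta pot, 64 mm across, 60 mm high; bystander, to be left alone. Origin under its centre
- sieve: round black plastic sieve, 160 mm across, 50 mm high; bystander, to be left alone. Origin under its centre
- trowel: steel trowel with wooden handle lying flat, 280 mm long; origin at the neck, x towards the blade; bystander, to be left alone. 
- tamper: round wooden tamper standing upright, foot 64 mm across, 130 mm high; bystander, to be left alone. Origin under its centre
- seed_jar: seed jar with metal cap, 50 mm across, 75 mm high; bystander, to be left alone. Origin under its centre
- dibber: wooden dibber lying flat, 215 mm long, 28 mm thick, origin near its middle, x towards its tip; bystander, to be left alone. 
Things that resemble listed ones, but are neither listed nor needed, are in the scene too. What is meant by the rotor is not green or yellow, and is the larger of those in its own colour.

How it is judged:
By the outcome, as a careful person would: the job done as asked, in the order asked, and still so for the second after the job is handed in, while the arm keeps its last pose, push and grip.
It also fails if it takes over 64 s, if anything falls off the work surface, if the arm or the gripper's body presses on something with over 40 N, if the wrist force passes 120 N, or if a joint passes its speed limit or range.

## Working session

There is one attempt and no reset: what is moved stays moved. The work goes in short steps, Python scripts to look and compute and a tool call to move; the robot and the scene stay as the last step left them, time stands still between calls to the robot, and variables do not carry over. Pictures are saved under pics/ and viewed, at most 11 in all, crops included, and the job is handed in when it is done.

Besides the shell and the picture viewer there is one more tool, called in YAML: its name, and indented under it one key for each argument. move_arm: Moves the arm, as the interface text tells. Its arguments: {"type":"object","properties":{"dp":{"type":"array","items":{"type":"array","items":{"type":"number"}}},"rotation":{"type":"array","items":{"type":"array","items":{"type":"number"}}},"hand":{"type":"array","items":{"type":"number"}},"newtons":{"type":"number"}},"required":["dp","rotation","hand"]}

```bash
ls; mkdir -p pics; cat > h.py <<'E'
import numpy as np, cv2
from scipy.spatial.transform import Rotation as Ro
from cell import manip, camera
def get(name, fn=None):
    s=manip.read_state(); c=camera(name)
    if name=='wrist':
        T=np.eye(4); T[:3,:3]=Ro.from_euler('xyz',s['eef_rot']).as_matrix(); T[:3,3]=s['eef_pos']
        W=np.linalg.inv(T@np.array(c['mount'])); c['R']=W[:3,:3]; c['t']=W[:3,3]
    c['R']=np.array(c['R']); c['t']=np.array(c['t'])
    if fn: cv2.imwrite('pics/'+fn, c['image'][:,:,::-1])
    np.save('pics/%s.npy'%name, {k:c[k] for k in c}, allow_pickle=True)
    return c
def last(name): return np.load('pics/%s.npy'%name, allow_pickle=True).item()
def ray(c,u,v):
    d=np.array([(u-c['cx'])/c['fx'],(v-c['cy'])/c['fy']]); p=d.copy()
    for _ in range(30): p=d/(1+c['k1']*(p@p))
    return -c['R'].T@c['t'], c['R'].T@np.array([p[0],p[1],1])
def atz(c,u,v,z):
    o,d=ray(c,u,v); return o+d*(z-o[2])/d[2]
def proj(c,X):
    q=c['R']@np.array(X,float)+c['t']; p=q[:2]/q[2]; p=p*(1+c['k1']*(p@p))
    return np.array([c['fx']*p[0]+c['cx'],c['fy']*p[1]+c['cy']])
E
python3 - <<'E'
from h import *
for n in ('top','side'):
    c=get(n,n+'0.png'); print(n,c['fx'],c['k1'],-c['R'].T@c['t'])
print(manip.read_state())
E
```

```text
pics
top 427.8598286206827 0.02117259392830915 [ 391.8475743   105.89026219 1221.83341823]
side 452.6933315742721 -0.12091028820139699 [ 219.24272121 1355.55786535  818.23037469]
{'clock': 0.1, 'joints': array([ 1.24243940e+00,  3.00420543e-01,  1.52152246e+00, -6.86188531e-08,
        1.32071336e+00, -6.66044213e-02]), 'qd': array([-0.00102887, -0.00173681, -0.00135672,  0.00030263,  0.00201397,
       -0.00148703]), 'effort': array([ 4.07457683e-04, -5.32643831e+01, -3.53274000e+01,  7.08956877e-02,
        2.35681218e-02, -5.64030188e-05]), 'eef_pos': array([142.2527753 , 531.03556264, 204.93886348]), 'eef_rot': array([-3.14053130e+00, -7.07290179e-05,  2.87984013e+00]), 'wrist_force': array([-0.29049419,  0.13925429, -0.35314018]), 'moment': array([-0.03025356,  0.01957303,  0.02797459]), 'finger_force': 0.0, 'finger_gap': 93.86228766315075}
```

View pics/top0.png

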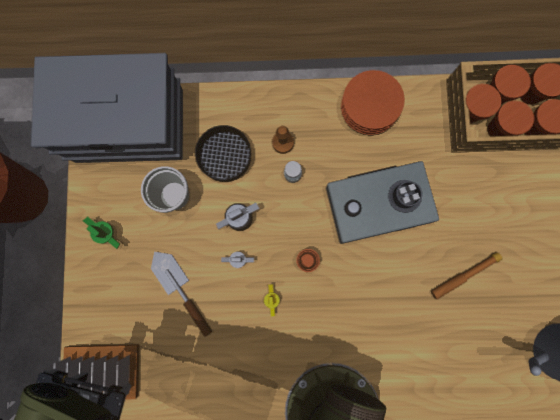

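View pics/side0.png

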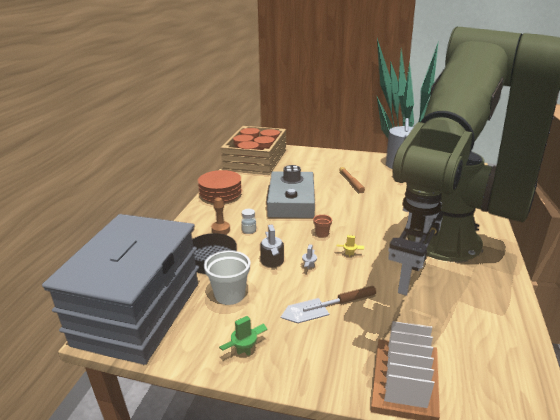

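Top view: the large steel rotor is at about (238,216), with its blades from (218,226) to (260,206). The hub is at (407,196), the stop button at (353,208), the pot at (166,190) and the small lookalike at (237,260).

```bash
python3 - <<'E'
from h import *
c=last('top')
np.set_printoptions(precision=1,suppress=True)
for n,u,v,z in [('rotor',238,216,66),('bl-',218,226,70),('bl+',260,206,70),('hub',407,196,115),('btn',353,208,92),('pot',166,190,110),('small',237,260,40),('jar',293,171,75),('smallpot',307,260,60),('sieve',223,153,50),('c1',328,193,70),('c2',424,163,70),('c3',438,219,70),('c4',342,242,70)]:
    print(n,atz(c,u,v,z))
im=c['image']
a=cv2.resize(im[170:260,190:310],None,fx=5,fy=5,interpolation=cv2.INTER_CUBIC)[:450,:400]
b=cv2.resize(im[150:240,375:445],None,fx=5,fy=5,interpolation=cv2.INTER_CUBIC)[:450,:350]
cv2.imwrite('pics/crop1.png',np.hstack([a,b])[:,:,::-1])
E
```

```text
rotor [530.4 242.5  66. ]
bl- [504.  296.7  70. ]
bl+ [555.7 181.7  70. ]
hub [ 565.3 -203.8  115. ]
btn [540.6 -66.6  92. ]
pot [599.5 427.6 110. ]
small [411.7 249.7  40. ]
jar [649.2  89.4  75. ]
smallpot [406.8  58.2  60. ]
sieve [712.1 284.7  50. ]
c1 [586.5  -4.1  70. ]
c2 [ 662.  -267.5   70. ]
c3 [ 507.8 -294.7   70. ]
c4 [452.5 -36.5  70. ]
```

View pics/crop1.png

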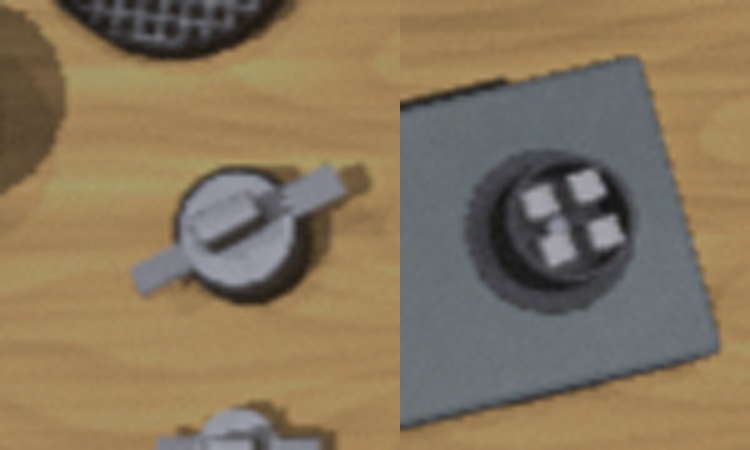

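Crop: the rotor's tab and blades lie along one line, up and to the right. The hub's socket cross is turned relative to the drive. I'll refine both with the wrist camera.

```bash
python3 - <<'E'
from h import *
np.set_printoptions(precision=3,suppress=True)
c=get('wrist'); print(c['mount'],c['fx'],c['cx'],c['cy'])
E
```

```text
[[   0.001   -0.966   -0.257   75.539]
 [   1.       0.001   -0.      -0.008]
 [   0.001   -0.257    0.966 -177.958]
 [   0.       0.       0.       1.   ]] 344.6536902842396 281.1369619696062 212.80951718203258
```

move_arm:
  dp:
    - [36,-30,12]
    - [36,-30,12]
    - [36,-30,12]
    - [36,-30,12]
    - [36,-30,12]
    - [36,-30,12]
    - [36,-30,12]
    - [36,-30,12]
    - [36,-30,12]
    - [36,-30,12]
  rotation:
    - [0,0,-0.0886]
    - [0,0,-0.0886]
    - [0,0,-0.0886]
    - [0,0,-0.0886]
    - [0,0,-0.0886]
    - [0,0,-0.0886]
    - [0,0,-0.0886]
    - [0,0,-0.0886]
    - [0,0,-0.0886]
    - [0,0,-0.0886]
  hand: [1,1,1,1,1,1,1,1,1,1]

```text
clock: 1.4
eef_pos: [503.3, 230.1, 325.7]
eef_rot: [-3.141, -0.0, 1.991]
wrist_force: [-0.3, 0.4, 0.0]
finger_gap: 93.8
finger_force: 0.0
```

```bash
python3 - <<'E'
from h import *
np.set_printoptions(precision=1,suppress=True)
c=get('wrist','w1.png'); print(manip.read_state()['eef_pos'])
for X in [(530,239,70),(530,239,122),(504,297,70),(556,182,70)]: print(X,proj(c,X))
E
```

```text
[506.5 227.  326.6]
(530, 239, 70) [303.8 184.2]
(530, 239, 122) [306.7 192.3]
(504, 297, 70) [304.6 133.1]
(556, 182, 70) [303.4 231. ]
```

View pics/w1.png

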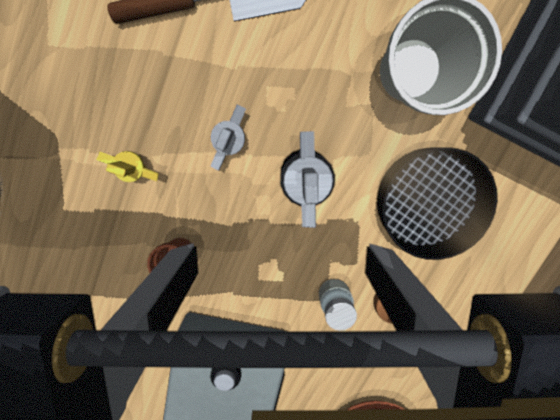

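Wrist view: the rotor's blade ends are at (307,132) and (309,226) and its disc centre is at about (307,179). The button top is at about (225,378).

```bash
python3 - <<'E'
from h import *
np.set_printoptions(precision=2,suppress=True)
c=last('wrist')
a,b=atz(c,307,132,72),atz(c,309,226,72); print(a,b,(a+b)/2,np.arctan2(*(b-a)[1::-1]),np.linalg.norm(b-a))
print(atz(c,307,179,70),atz(c,225,380,92))
im=c['image'][120:240,265:350]; g=im.mean(2)
cv2.imwrite('pics/crop2.png',cv2.resize(im,None,fx=5,fy=5,interpolation=cv2.INTER_CUBIC)[:,:,::-1])
E
```

```text
[505.93 299.45  72.  ] [559.46 191.78  72.  ] [532.69 245.62  72.  ] -1.1094746930282442 120.2372414633405
[530.88 246.68  70.  ] [544.62 -61.97  92.  ]
```

View pics/crop2.png

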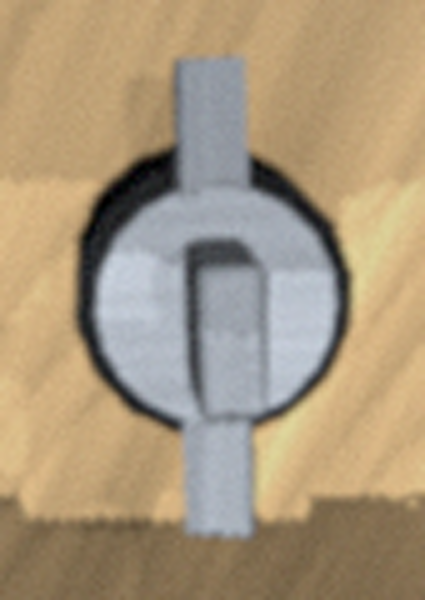

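move_arm:
  dp:
    - [0,-40,0]
    - [0,-40,0]
    - [0,-40,0]
    - [0,-40,0]
    - [0,-40,0]
    - [0,-40,0]
    - [0,-30,0]
    - [0,-20,0]
    - [0,0,0]
  rotation:
    - [0,0,0]
    - [0,0,0]
    - [0,0,0]
    - [0,0,0]
    - [0,0,0]
    - [0,0,0]
    - [0,0,0]
    - [0,0,0]
    - [0,0,0]
  hand: [0,0,0,0,0,0,0,0,0]

```text
clock: 2.58
eef_pos: [502.2, -59.5, 325.2]
eef_rot: [-3.141, -0.0, 1.992]
wrist_force: [1.0, 0.2, -0.7]
finger_gap: 7.5
finger_force: 0.0
```

Crop: the blade ends are at (307,131.4) and (308.8,227.2) in full-image pixels, so the rotor is near (532.5,246) at yaw about -1.11.

```bash
python3 - <<'E'
from h import *
np.set_printoptions(precision=1,suppress=True)
c=get('wrist','w2.png'); print(manip.read_state()['eef_pos'])
for X in [(543,-64,92),(565,-204,115)]: print(X,proj(c,X))
E
```

```text
[502.3 -58.8 325.3]
(543, -64, 92) [310.8 202. ]
(565, -204, 115) [280.3 311.4]
```

View pics/w2.png

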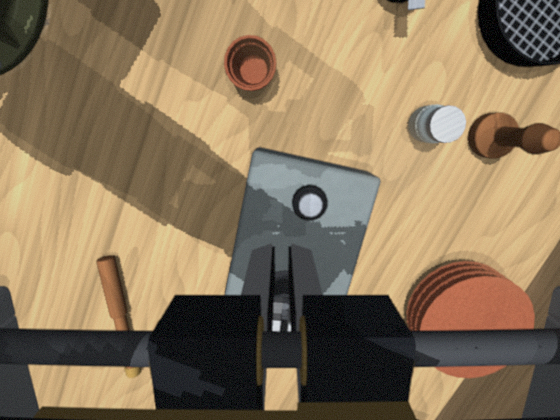

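Wrist view: the button top is at (310.5,203), the drive's rear corners are at (257,150) and (379,178), and the hub is hidden behind the fingers.

```bash
python3 - <<'E'
from h import *
np.set_printoptions(precision=1,suppress=True)
c=last('wrist'); im=c['image'].astype(int)
m=(im.mean(2)>140)&(abs(im[:,:,0]-im[:,:,2])<50); m[:180]=0;m[225:]=0;m[:,:285]=0;m[:,335:]=0
v,u=np.nonzero(m); print(u.mean(),v.mean(),m.sum(),atz(c,u.mean(),v.mean(),92))
a,b=atz(c,257,150,70),atz(c,379,178,70); print(a,b,np.linalg.norm(a-b),np.arctan2(*(b-a)[1::-1]))
E
```

```text
313.27941176470586 198.81617647058823 1224 [544.1 -59.1  92. ]
[457.4 -35.3  70. ] [612.5  -4.   70. ] 158.22505471172343 0.19941490885382665
```

move_arm:
  dp:
    - [10,-2,-50]
    - [10,-2,-50]
    - [10,-2,-50]
    - [11,0,-50]
    - [0,0,-22]
    - [0,0,0]
  rotation:
    - [0,0,0]
    - [0,0,0]
    - [0,0,0]
    - [0,0,0]
    - [0,0,0]
    - [0,0,0]
  hand: [0,0,0,0,0,0]

```text
clock: 3.38
eef_pos: [542.6, -63.6, 102.0]
eef_rot: [-3.139, -0.002, 1.995]
wrist_force: [-0.6, 0.4, 0.3]
finger_gap: 0.7
finger_force: 0.0
```

move_arm:
  dp:
    - [0,0,-6]
    - [0,0,-5]
    - [0,0,-3]
    - [0,0,-1]
    - [0,0,0]
  rotation:
    - [0,0,0]
    - [0,0,0]
    - [0,0,0]
    - [0,0,0]
    - [0,0,0]
  hand: [0,0,0,0,0]

```text
clock: 4.0
eef_pos: [543.6, -64.7, 88.8]
eef_rot: [3.141, 0.0, 1.994]
wrist_force: [1.0, 2.5, 3.4]
finger_gap: 0.4
finger_force: 1.7
```

move_arm:
  dp:
    - [0,0,-1.5]
    - [0,0,-1.5]
    - [0,0,0]
  rotation:
    - [0,0,0]
    - [0,0,0]
    - [0,0,0]
  hand: [0,0,0]

```text
clock: 4.38
eef_pos: [543.7, -64.7, 86.2]
eef_rot: [3.141, 0.0, 1.994]
wrist_force: [-2.5, 3.3, 11.8]
finger_gap: 0.4
finger_force: 5.3
```

move_arm:
  dp:
    - [0,0,-1.5]
    - [0,0,0]
  rotation:
    - [0,0,0]
    - [0,0,0]
  hand: [0,0]

```text
clock: 4.62
eef_pos: [543.8, -64.7, 85.9]
eef_rot: [3.14, 0.001, 1.994]
wrist_force: [-6.7, 3.4, 23.9]
finger_gap: 0.7
finger_force: 12.2
```

move_arm:
  dp:
    - [0,0,20]
    - [0,0,36]
    - [-3,-19,40]
    - [-3,-19,40]
    - [-4,-19,40]
    - [-4,-30,40]
    - [-3,-30,10]
    - [-3,-16,0]
    - [0,0,0]
  rotation:
    - [0,0,0]
    - [0,0,0]
    - [0,0,0]
    - [0,0,0]
    - [0,0,0]
    - [0,0,0]
    - [0,0,0]
    - [0,0,0]
    - [0,0,0]
  hand: [0,0,1,1,1,1,1,1,1]

```text
clock: 5.75
eef_pos: [522.9, -198.2, 308.6]
eef_rot: [-3.14, -0.002, 1.992]
wrist_force: [-0.4, 1.2, 0.3]
finger_gap: 66.7
finger_force: 0.0
```

```bash
python3 - <<'E'
from h import *
np.set_printoptions(precision=1,suppress=True)
print(manip.read_state()['eef_pos'],manip.read_state()['eef_rot'])
c=get('wrist'); u,v=proj(c,(565,-204,115)).astype(int);print(u,v)
p=proj(c,(542,-66,92)).astype(int);print(p)
im=c['image']; cv2.imwrite('pics/w3.png',cv2.resize(im[v-50:v+50,u-60:u+60],None,fx=6,fy=6,interpolation=cv2.INTER_CUBIC)[:,:,::-1])
E
```

```text
[ 522.9 -198.2  308.6] [-3.1 -0.   2. ]
314 211
[348  85]
```

View pics/w3.png

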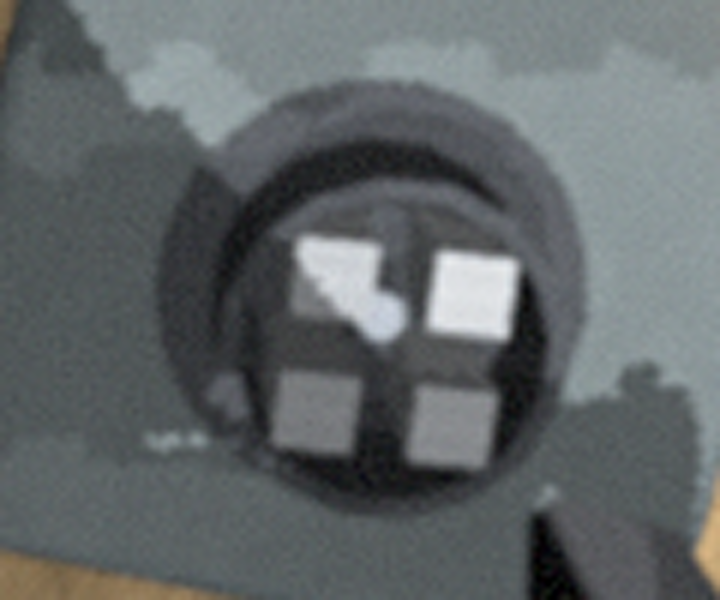

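Hub crop: four bright lands surround the cross, with centres at (339,278), (473,296), (316,412) and (453,427) in crop pixels.

```bash
python3 - <<'E'
from h import *
np.set_printoptions(precision=2,suppress=True)
c=last('wrist')
P=np.array([(339,278),(473,296),(316,412),(453,427)])+.5
W=np.array([atz(c,254+(x/6)-.5,161+(y/6)-.5,115) for x,y in P])[:,:2]
print(W,W.mean(0))
for i,j in [(0,1),(2,3),(0,2),(1,3)]: 
    d=W[j]-W[i]; print(np.linalg.norm(d),np.arctan2(d[1],d[0])%(np.pi/2))
t=last('top'); 
# lands in top picture crop1: origin (375,150), x offset 400
Q=np.array([(540,202),(588,186),(558,249),(606,233)])
V=np.array([atz(t,375+(x-400+.5)/5-.5,150+(y+.5)/5-.5,115) for x,y in Q])[:,:2]; print(V.mean(0))
for i,j in [(0,1),(2,3),(0,2),(1,3)]: 
    d=V[j]-V[i]; print(np.linalg.norm(d),np.arctan2(d[1],d[0])%(np.pi/2))
E
```

```text
[[ 558.15 -200.83]
 [ 582.32 -193.72]
 [ 565.36 -226.09]
 [ 590.23 -218.16]] [ 574.02 -209.7 ]
25.19920344791527 0.286057835283237
26.10555046856424 0.30869735523643194
26.272674814578917 0.2783199977658788
25.690361257105202 0.3131672546503239
[ 572.79 -209.92]
26.35887778076573 0.29784481731592094
26.279635005318386 0.29776750915035555
26.152789087125587 0.30280678896788515
26.154547565875202 0.29977664362183987
```

move_arm:
  dp:
    - [1,46,0]
    - [1,46,0]
    - [1,46,0]
    - [1,46,-10]
    - [1,46,-20]
    - [1,46,-20]
    - [1,46,-20]
    - [1,46,-20]
    - [1,40,-20]
    - [1,35,-20]
  rotation:
    - [0,0,0.01]
    - [0,0,0.01]
    - [0,0,0.01]
    - [0,0,0.01]
    - [0,0,0]
    - [0,0,0]
    - [0,0,0]
    - [0,0,0]
    - [0,0,0]
    - [0,0,0]
  hand: [1,1,1,1,1,1,1,1,1,1]

```text
clock: 7.05
eef_pos: [532.2, 247.7, 178.6]
eef_rot: [-3.141, -0.0, 2.035]
wrist_force: [-0.5, 0.7, -0.3]
finger_gap: 94.2
finger_force: 0.0
```

move_arm:
  dp:
    - [0,0,0]
    - [0,0,0]
  rotation:
    - [0,0,0]
    - [0,0,0]
  hand: [1,1]

```text
clock: 7.3
eef_pos: [533.0, 245.4, 180.0]
eef_rot: [-3.141, 0.0, 2.035]
wrist_force: [-0.0, -0.1, 0.4]
finger_gap: 94.3
finger_force: 0.0
```

```bash
python3 - <<'E'
from h import *
c=get('wrist','w4.png'); s=manip.read_state(); print(s['eef_pos'],s['eef_rot'])
g=c['image'].mean(2)
E
```

```text
[533.27194978 244.96972448 180.3879073 ] [3.14117504e+00 1.42174203e-04 2.03375204e+00]
```

View pics/w4.png

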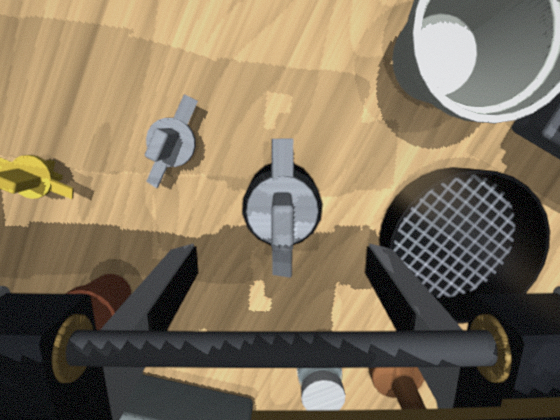

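Wrist view: the rotor is aligned with the tool, with blade ends at (282.5,139) and (283,276) and disc centre at about (282.5,206).

```bash
python3 - <<'E'
from h import *
np.set_printoptions(precision=2,suppress=True)
c=last('wrist')
a,b=atz(c,282.5,139,72),atz(c,283,276,72); print(a,b,(a+b)/2,np.arctan2(*(b-a)[1::-1]),np.linalg.norm(b-a))
E
```

```text
[505.92 300.15  72.  ] [560.77 191.96  72.  ] [533.35 246.05  72.  ] -1.1015641540221792 121.29830810698324
```

move_arm:
  dp:
    - [0,1,-35]
    - [0,0,-35]
    - [0,0,-20]
    - [0,0,-7]
    - [0,0,0]
    - [0,0,0]
    - [0,0,0]
    - [0,0,0]
  rotation:
    - [0,0,0]
    - [0,0,0]
    - [0,0,0]
    - [0,0,0]
    - [0,0,0]
    - [0,0,0]
    - [0,0,0]
    - [0,0,0]
  hand: [1,1,1,0.6,0.3,0.1,0,0]
  newtons: 45

```text
clock: 8.35
eef_pos: [533.5, 246.3, 83.3]
eef_rot: [3.141, 0.0, 2.034]
wrist_force: [-0.9, 0.1, 0.1]
finger_gap: 47.7
finger_force: 0.0
```

move_arm:
  dp:
    - [0,0,0]
    - [0,0,0]
    - [0,0,0]
  rotation:
    - [0,0,0]
    - [0,0,0]
    - [0,0,0]
  hand: [0,0,0]

```text
clock: 8.72
eef_pos: [533.4, 246.3, 83.0]
eef_rot: [3.142, -0.0, 2.034]
wrist_force: [-0.4, -0.1, 0.3]
finger_gap: 17.5
finger_force: 0.0
```

move_arm:
  dp:
    - [0,0,0]
    - [0,0,0]
    - [0,0,10]
    - [0,0,25]
    - [0,0,35]
    - [0,0,40]
    - [0,0,37]
    - [0,0,0]
  rotation:
    - [0,0,0]
    - [0,0,0]
    - [0,0,0]
    - [0,0,0]
    - [0,0,0]
    - [0,0,0]
    - [0,0,0]
    - [0,0,0]
  hand: [0,0,0,0,0,0,0,0]

```text
clock: 9.72
eef_pos: [534.1, 246.6, 233.0]
eef_rot: [3.136, 0.0, 2.034]
wrist_force: [0.5, 0.5, -2.1]
finger_gap: 15.7
finger_force: 45.0
```

move_arm:
  dp:
    - [4,-30,0]
    - [4,-50,0]
    - [4,-50,0]
    - [4,-50,0]
    - [4,-50,0]
    - [4,-50,0]
    - [4,-50,0]
    - [4,-50,0]
    - [4,-46,0]
    - [4,-30,0]
  rotation:
    - [0,0,-0.0165]
    - [0,0,-0.0165]
    - [0,0,-0.0165]
    - [0,0,-0.0165]
    - [0,0,-0.0165]
    - [0,0,-0.0165]
    - [0,0,-0.0165]
    - [0,0,-0.0165]
    - [0,0,-0.0165]
    - [0,0,-0.0165]
  hand: [0,0,0,0,0,0,0,0,0,0]

```text
clock: 10.98
eef_pos: [572.7, -211.7, 228.0]
eef_rot: [-3.14, -0.002, 1.867]
wrist_force: [-0.1, 1.0, -2.6]
finger_gap: 16.1
finger_force: 45.0
```

move_arm:
  dp:
    - [0,0,0]
    - [0,0,0]
    - [0,0,0]
  rotation:
    - [0,0,0]
    - [0,0,0]
    - [0,0,0]
  hand: [0,0,0]

```text
clock: 11.35
eef_pos: [573.3, -208.8, 229.7]
eef_rot: [-3.141, -0.0, 1.87]
wrist_force: [0.5, -0.5, -2.5]
finger_gap: 15.8
finger_force: 45.0
```

```bash
python3 - <<'E'
from h import *
np.set_printoptions(precision=4,suppress=True)
c=get('wrist','w5.png'); s=manip.read_state(); print(s['eef_pos'],s['eef_rot'],s['wrist_force'],s['finger_gap'],s['finger_force'])
a=cv2.resize(c['image'][180:,160:400],None,fx=2.4,fy=2.4,interpolation=cv2.INTER_CUBIC); cv2.imwrite('pics/w5c.png',a[:,:,::-1])
get('side','s5.png')
E
```

```text
[ 573.3918 -208.8305  229.8665] [-3.1415 -0.0001  1.87  ] [ 0.3216  0.1093 -2.4476] 15.891540954331484 44.99934375286102
```

View pics/w5c.png

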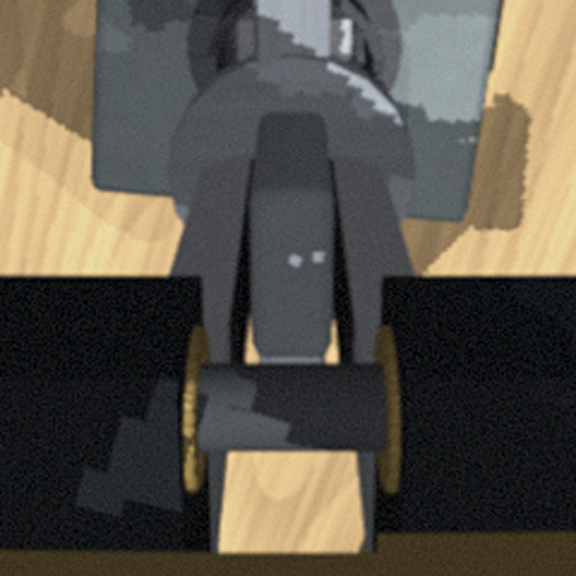

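Wrist crop: the rotor is held squarely by its tab and the front blade points straight up the image at crop column 292. Its end lies above the crop, so I'll measure it numerically.

```bash
python3 - <<'E'
from h import *
np.set_printoptions(precision=1,suppress=True,linewidth=200)
c=last('wrist'); g=c['image'].mean(2)
yaw=1.87; ex=np.array([np.cos(yaw),np.sin(yaw),0]); p0=np.array([573.4,-208.8,229.9-11])
for d in (62,60,64,40): print(d,proj(c,p0+ex*d))
a=cv2.resize(c['image'][110:210,225:345],None,fx=6,fy=6,interpolation=cv2.INTER_CUBIC); cv2.imwrite('pics/w5d.png',a[:,:,::-1])
E
```

```text
62 [282.6 146.3]
60 [282.6 150. ]
64 [282.7 142.5]
40 [282.6 186.4]
```

View pics/w5d.png

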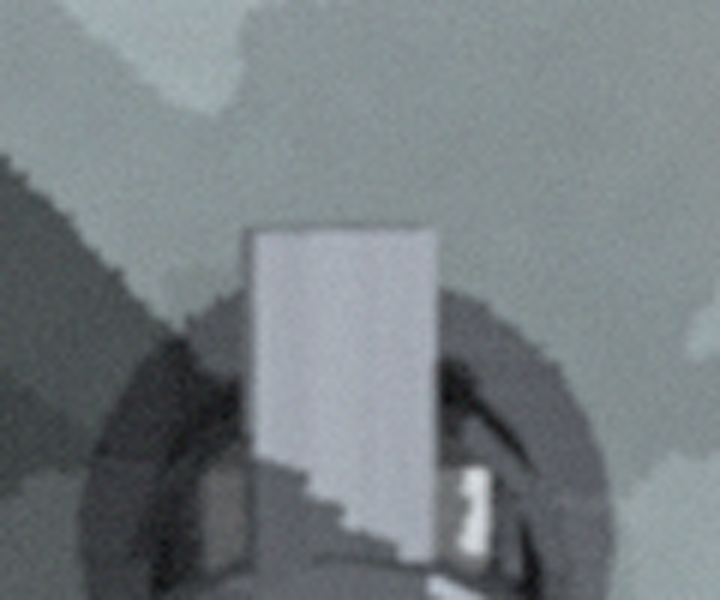

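Crop: the blade end is at row 148 against 146.3 predicted, so the rotor sits about 1 mm off along its length. That puts its axis at about (573.7,-209.8), over the socket, with its yaw aligned.

move_arm:
  dp:
    - [0,0,-15]
    - [0,0,-15]
    - [0,0,-12]
    - [0,0,-4]
    - [0,0,-3]
    - [0,0,-2]
    - [0,0,-2]
    - [0,0,0]
  rotation:
    - [0,0,0]
    - [0,0,0]
    - [0,0,0]
    - [0,0,0]
    - [0,0,0]
    - [0,0,0]
    - [0,0,0]
    - [0,0,0]
  hand: [0,0,0,0,0,0,0,0]

```text
clock: 12.45
eef_pos: [573.4, -209.8, 177.0]
eef_rot: [3.142, 0.0, 1.869]
wrist_force: [-0.2, 0.2, -2.0]
finger_gap: 15.4
finger_force: 45.0
```

move_arm:
  dp:
    - [0,0,-2]
    - [0,0,-2]
    - [0,0,-1]
    - [0,0,0]
  rotation:
    - [0,0,0]
    - [0,0,0]
    - [0,0,0]
    - [0,0,0]
  hand: [0,0,0,0]

```text
clock: 12.95
eef_pos: [573.4, -209.7, 171.9]
eef_rot: [-3.142, -0.0, 1.869]
wrist_force: [0.9, -0.4, -2.4]
finger_gap: 15.7
finger_force: 45.0
```

move_arm:
  dp:
    - [0,0,-3]
    - [0,0,-4]
    - [0,0,-5]
    - [0,0,-5]
    - [0,0,-2]
    - [0,0,0]
  rotation:
    - [0,0,0]
    - [0,0,0]
    - [0,0,0]
    - [0,0,0]
    - [0,0,0]
    - [0,0,0]
  hand: [0,0,0,0,0,0]

```text
clock: 13.7
eef_pos: [573.3, -209.7, 152.7]
eef_rot: [-3.141, -0.0, 1.869]
wrist_force: [1.4, 0.0, -3.1]
finger_gap: 15.6
finger_force: 45.0
```

move_arm:
  dp:
    - [0,0,-3]
    - [0,0,-3]
    - [0,0,-2]
    - [0,0,-2]
    - [0,0,0]
  rotation:
    - [0,0,0]
    - [0,0,0]
    - [0,0,0]
    - [0,0,0]
    - [0,0,0]
  hand: [0,0,0,0,0]

```text
clock: 14.32
eef_pos: [573.5, -209.8, 143.1]
eef_rot: [3.141, 0.0, 1.869]
wrist_force: [-0.8, 0.2, 4.8]
finger_gap: 15.9
finger_force: 45.0
```

move_arm:
  dp:
    - [0,0,-2]
    - [0,0,-2]
    - [0,0,-1]
    - [0,0,0]
  rotation:
    - [0,0,0]
    - [0,0,0]
    - [0,0,0]
    - [0,0,0]
  hand: [0,0,0,0]

```text
clock: 14.82
eef_pos: [573.5, -209.9, 138.4]
eef_rot: [3.141, 0.001, 1.869]
wrist_force: [-1.4, -0.2, 6.7]
finger_gap: 16.0
finger_force: 45.0
```

move_arm:
  dp:
    - [0,0,-1]
    - [0,0,-1]
    - [0,0,0]
  rotation:
    - [0,0,0]
    - [0,0,0]
    - [0,0,0]
  hand: [0,0,0]
  newtons: 55

```text
clock: 15.2
eef_pos: [573.5, -209.9, 137.8]
eef_rot: [3.141, 0.001, 1.869]
wrist_force: [-6.7, 2.3, 18.6]
finger_gap: 15.6
finger_force: 55.0
```

move_arm:
  dp:
    - [0,0,-0.5]
    - [0,0,0]
    - [0,0,0]
    - [0,0,0]
  rotation:
    - [0,0,0]
    - [0,0,0]
    - [0,0,0]
    - [0,0,0]
  hand: [0,0,0,0]

```text
clock: 15.7
eef_pos: [573.6, -209.9, 137.8]
eef_rot: [3.14, 0.001, 1.869]
wrist_force: [-7.9, 3.5, 22.2]
finger_gap: 16.0
finger_force: 55.0
```

```bash
python3 - <<'E'
from h import *
np.set_printoptions(precision=3,suppress=True)
s=manip.read_state(); print(s['eef_pos'],s['wrist_force'],s['moment'])
c=get('side'); 
p=proj(c,(573.5,-209.8,120)).astype(int); q=proj(c,(533,246,40)).astype(int); print(p,q)
f=lambda p:cv2.resize(c['image'][max(p[1]-70,0):max(p[1]-70,0)+130,p[0]-65:p[0]+65],(390,390),interpolation=cv2.INTER_CUBIC)
cv2.imwrite('pics/s6.png',np.hstack([f(p),f(q)])[:,:,::-1])
E
```

```text
[ 573.566 -209.935  137.843] [-7.919  3.453 22.201] [0.624 1.936 0.045]
[291 166] [271 249]
```

View pics/s6.png

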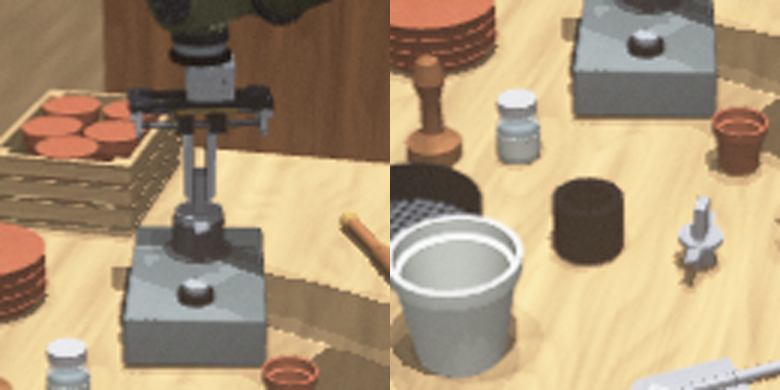

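Side view: the rotor's shoulder is on the hub with the tab still gripped, the stand is empty, the button is up and the other things have not moved. The height no longer changes as the downward push rises to 22 N, so it is home. I'm handing in.

```bash
python3 -c "
from cell import manip
print(manip.sign_off())"
```

```text
the job is handed in; nothing more can be done
None
```

The stop button was pressed fully down and sprang back, and the rotor is seated home in the drive, still gripped by its tab and pressed down with about 22 N; the job was handed in at about 16 s.

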